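# Push the sample tubes home in the centrifuge rotor

## Task

Three tubes stand proud in the centrifuge rotor: lightly push each one down with the fingertips until its cap sits fully home on the rotor, first the purple cap, then the yellow, then the blue. Push gently and lift no tube. Do not touch the white-capped balance tube, which is already home, and leave the bottle, tip box and calculator where they are.

Things in the scene. Friction and masses are not known exactly. Their poses are not given: they have to be found in the camera images.
- purple_cap: Purple tube cap: disc 34 mm wide, 12 mm thick, with a springy plug of the same colour on it, 26 mm wide, its flat top 20 mm above the cap's underside. Origin: centre of the underside; z up. At the start 8 to 14 mm above its seat (103 mm above the bench). The tube only slides up and down, with 3 N of friction, to a firm stop at the seat, and stays where left. The plug gives 0.5 mm per N, at most 7 mm, and springs back.
- yellow_cap: Yellow tube cap: disc 34 mm wide, 12 mm thick, with a springy plug of the same colour on it, 26 mm wide, its flat top 20 mm above the cap's underside. Origin: centre of the underside; z up. At the start 8 to 14 mm above its seat (103 mm above the bench). The tube only slides up and down, with 3 N of friction, to a firm stop at the seat, and stays where left. The plug gives 0.5 mm per N, at most 7 mm, and springs back.
- blue_cap: Blue tube cap: disc 34 mm wide, 12 mm thick, with a springy plug of the same colour on it, 26 mm wide, its flat top 20 mm above the cap's underside. Origin: centre of the underside; z up. At the start 8 to 14 mm above its seat (103 mm above the bench). The tube only slides up and down, with 3 N of friction, to a firm stop at the seat, and stays where left. The plug gives 0.5 mm per N, at most 7 mm, and springs back.
- white_cap: White tube cap: disc 34 mm wide, 12 mm thick, with a springy plug of the same colour on it, 26 mm wide, its flat top 20 mm above the cap's underside. Origin: centre of the underside; z up. The balance tube, already fully home at the start.
- purple_tube (a joint): How far the underside of the purple cap stands above its seat, in m: 0 is fully home, larger is higher.
- yellow_tube (a joint): How far the underside of the yellow cap stands above its seat, in m: 0 is fully home, larger is higher.
- blue_tube (a joint): How far the underside of the blue cap stands above its seat, in m: 0 is fully home, larger is higher.
- white_tube (a joint): How far the underside of the white cap stands above its seat, in m: 0 is fully home, larger is higher.
- rotor: Cream round centrifuge rotor, 230 mm in diameter, fixed on the bench; origin: centre of its underside, top face 100 mm up. Six holes on a circle of 75 mm radius, every 60 degrees from its x axis, each with a grey seat ring 3 mm high; four hold capped tubes (colours vary), two are empty (dark discs). A steel nut 32 mm wide stands 24 mm up at its centre.
- reagent_bottle: Bystander: loose amber bottle, 40 mm in diameter, 85 mm high, upright on the bench; origin at the centre of its underside.
- tip_box: Bystander: loose orange-red pipette-tip box, 80 x 120 x 54 mm high; origin at the centre of its underside, its long side along its y.
- calculator: Bystander: loose black pocket calculator lying flat, 130 x 75 x 14 mm; origin at the centre of its underside, its long side along its x.

How it is judged (in metres and radians):
On the way, in this order (a step that is already met when the one before it is completed fails the run):
1. the purple cap is home on the rotor (value of joint purple_tube below 0.0025 m), for 0.1 s.
2. the yellow cap is home on the rotor (value of joint yellow_tube below 0.0025 m), for 0.1 s.
3. the blue cap is home on the rotor (value of joint blue_tube below 0.0025 m), for 0.1 s.
At the end, for the whole second after the job is handed in: All four caps are home on the rotor (within 2.5 mm), and the bottle, tip box and calculator are at rest within 15 mm of where they started (value of joint each of purple_tube, yellow_tube, blue_tube, white_tube below 0.0025 m and distance of each of reagent_bottle, tip_box, calculator from where it was at the start of the episode below 0.015 m and linear speed of each of reagent_bottle, tip_box, calculator below 0.01 m/s); the robot touches nothing.
It fails at once if a cap is pushed harder than 22 N (contact force between any of purple_cap, yellow_cap, blue_cap and anything else above 22 N).
It fails at once if a tube is lifted (cap more than 18 mm above its seat, or the white one more than 3 mm) (value of joint any of purple_tube, yellow_tube, blue_tube above 0.018 m or value of joint white_tube above 0.003 m).
It fails at once if the white cap is touched (over 0.5 N) (contact force between white_cap and anything else above 0.5 N).
It fails at once if the bottle, tip box or calculator is moved more than 15 mm or the bottle tipped (distance of any of reagent_bottle, tip_box, calculator from where it was at the start of the episode above 0.015 m or angle between reagent_bottle's own z axis and vertical above 0.3 rad).
It also fails if it takes over 42 s, if anything falls off the work surface, if the arm or the gripper's body presses on something with over 40 N, if the wrist force passes 120 N, or if a joint passes its speed limit or range.

## Robot

A 7-joint arm with a two-finger parallel gripper is mounted at the origin on the work surface. World frame = base frame: x ahead of the robot, y to its left, z up, the work surface at z = 0. Lengths are in mm, angles in rad, forces in N, time in s.
With the tool pointing down it reaches from about 425 to 875 mm from the base axis. Payload 8.4 kg.
Tool frame: the origin (TCP) lies at the very end of the fingers, on their centre line; the grasp point (between the pads) lies 19 mm behind it; z points along the fingers, y is the line along which they close (so a half turn about z gives the same grasp; the last joint's range is limited). The gripper opens to 85 mm and grips with 20 to 120 N. Pads are 22 mm wide; open, the fingers measure 114 mm over their backs; the gripper's body (76 mm by 85 mm) begins 54 mm behind the grasp point. The pads swing forward as they close: fully open they stand 13 mm farther back than shut.
Start: joints at [1.041, 0.333, 0.04, 1.465, -0.013, 1.343, -0.059], TCP at [271.414, -590.592, 231.308] pointing down, gripper open.
Joint ranges: [-2.58, 2.58], [-0.38, 2.09], [-1.3, 1.39], [0.25, 2.4], [-1.5, 4.64], [0.08, 2.09], [-2.65, 2.65]. Speed limits (rad/s): [2.22, 2.22, 2.79, 2.79, 3.14, 3.14, 3.14].

## Interface

Orientations are given as a rotation vector (axis times angle).
In Python, from cell import sense, cams, ctrl gives the robot as it stands. The module is installed in compiled form; this text tells all that it offers.
- The arm moves only by the tool servo_tool, never from a script. Its arguments are lists of equal length, an entry for each row: "claw": the closure, from 0 (fully open) to 1 (shut); "offset": the shift along the tool's x, y, z in m, a list of three; "twist": the turn about the tool's z in rad. A call has 1 to 20 rows; each row shifts and turns the commanded pose from where the row before left it, along the tool's axes as they then stand; what a row does not reach is not made up. A row lasts 1/8 s, in which the tool goes at most 62.5 mm and 10.7 degrees, less where a joint would pass 70% of its speed; a pose out of reach is approached as far as the arm can. A call is refused whole if a number of a shift passes 0.0625 or a number of a turn 0.188, either way. A call with a gripper value outside its range is refused whole. The fingers move at their own pace and stop on an object; the grip force is fixed at half the most. Time passes only in rows, so rows that do not move let the fingers close. It gives the time, the measured TCP pose, the force, the opening and the grip force at its end, in the units of the state.
- sense(): the state, without advancing time (a new reading comes with each control period).
- cams.snapshot(name): name is "side" or "top" or "wrist"; returns the picture (400x640x3 uint8, red, green, blue); there is no depth.
- cams.camera_model(name): a dict with "mtx" (3x3 intrinsics, pixels), "k1" (the pictures are not rectified: a ray, as slopes to the right and down, at radius r is drawn at 1 + k1 r^2 times it, then the intrinsics apply), "R" (3x3) and "t" (3): a world point X has camera coordinates R X + t. Camera axes: x right, y down, z forward; pixel columns grow to the right and rows downward; lengths in mm; the calibration is good to about 2 mm. A picture is of the moment at which its call begins: read the wrist's pose just before it. camera_model takes no time and is no camera call; for the wrist camera it gives the pose at the moment of the call.
- ctrl.sign_off(): hands the job in; it is judged then, once.
The state is a dict: "t": time; "joint_pos": joint angles; "joint_vel": joint speeds; "joint_torque": joint torques, N m; "ee_pos": TCP position; "tool_rot": TCP orientation; "wrist_force": force on the tool from outside, world axes, zero at the start; "moment": the same for the moment, N m; "width": finger opening in mm; "gripper_force": force on a finger pad.
Only numpy, scipy, OpenCV 4.12 (cv2) and the standard library are available. Lean on these libraries where they do the work, as an engineer would, in place of code of your own. Each camera call takes 0.05 s, during which the arm holds its last target. There are 200 camera calls.

## Working session

There is one attempt and no reset: what is moved stays moved. The work goes in short steps, Python scripts to look and compute and a tool call to move; the robot and the scene stay as the last step left them, time stands still between calls to the robot, and variables do not carry over. Pictures are saved under pics/ and viewed, at most 10 in all, crops included, and the job is handed in when it is done.

Besides the shell and the picture viewer there is one more tool, called after "Call:" as name([rows], argument=value, ...), one row to a line, values as JSON. servo_tool: Moves the arm, as the interface text tells. Its arguments: {"type":"object","properties":{"claw":{"type":"array"},"offset":{"type":"array"},"twist":{"type":"array"}},"required":["claw","offset","twist"]}

```bash
mkdir -p pics
python3 - <<'E'
from cell import sense,cams,ctrl
import cv2,numpy as np,pickle
s=sense();print(s)
d={}
for n in("top","side"):
    im=cams.snapshot(n);d[n]=(im,cams.camera_model(n));cv2.imwrite(f"pics/{n}0.png",im[:,:,::-1]);print(n,d[n][1])
pickle.dump(d,open("d0.pkl","wb"))
E
```

```text
{'t': 0.0, 'joint_pos': array([ 1.0408136 ,  0.33391986,  0.0398682 ,  1.4662518 , -0.01339753,
        1.34331669, -0.05851506]), 'joint_vel': array([-2.62831699e-04,  7.94007511e-04, -1.36856000e-03,  5.99332919e-04,
        8.34196315e-05, -4.75812501e-05, -2.17988730e-03]), 'joint_torque': array([ 2.20820300e-03, -6.58557129e+01,  1.36679113e+00, -4.05566633e+01,
        1.70410727e-02,  1.25519969e-02, -1.03163345e-05]), 'ee_pos': array([ 271.21554754, -590.21419365,  230.4249383 ]), 'tool_rot': array([-3.06747960e+00, -6.71077289e-01,  7.16627890e-04]), 'wrist_force': array([0.557527  , 0.26702084, 0.0846279 ]), 'moment': array([-0.07491771,  0.03118097, -0.08122116]), 'gripper_force': 0.0, 'width': 85.48667744959782}
top {'mtx': array([[370.44091346,   0.        , 314.53182671],
       [  0.        , 370.44091346, 205.90641988],
       [  0.        ,   0.        ,   1.        ]]), 'k1': 0.005682979546443788, 'R': array([[-0.02522936, -0.99955792,  0.01573039],
       [-0.99643126,  0.02387633, -0.08096085],
       [ 0.08054947, -0.01771684, -0.99659314]]), 't': array([ 66.84974182, 592.59266923, 867.68687821])}
side {'mtx': array([[404.76667286,   0.        , 319.23744657],
       [  0.        , 404.76667286, 195.8271436 ],
       [  0.        ,   0.        ,   1.        ]]), 'k1': -0.005004380980572829, 'R': array([[ 0.99528032, -0.09672088, -0.0078837 ],
       [-0.06249352, -0.57667665, -0.81457879],
       [ 0.07424043,  0.81122692, -0.57999934]]), 't': array([-563.69307367,  155.86582488,  883.49119998])}
```

View pics/top0.png

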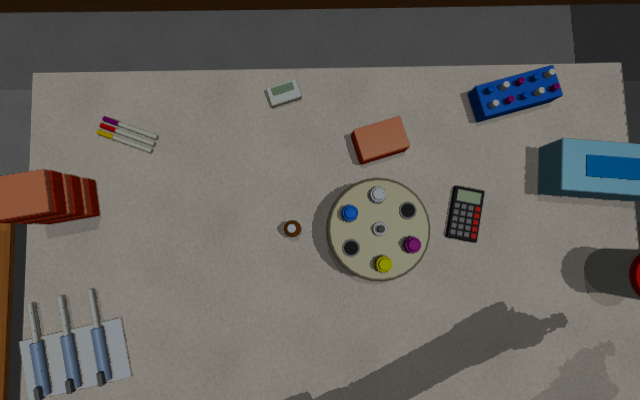

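View pics/side0.png

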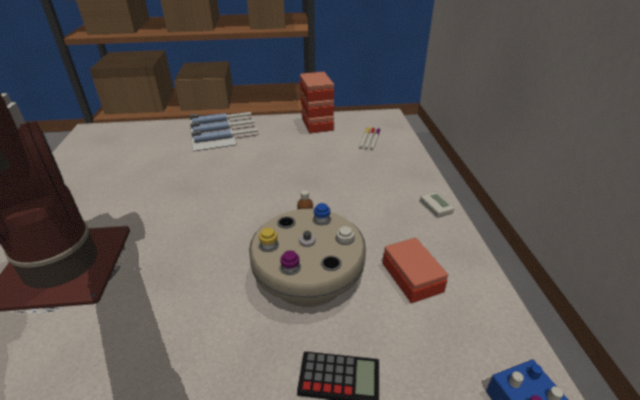

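The top view shows the purple cap at (413,245), yellow (384,264), blue (349,213) and white (378,194), with the rotor centre near (379,229). The side view shows purple (290,260), yellow (268,237), blue (322,212) and white (346,235). Next I triangulate the caps.

```bash
cat > h.py <<'E'
import cv2,numpy as np
def ray(m,uv):
    a=(np.array(uv,float)-m["mtx"][:2,2])/m["mtx"][0,0];q=a.copy()
    for _ in range(10): q=a/(1+m["k1"]*(q@q))
    R=m["R"];return -R.T@m["t"],R.T@np.r_[q,1]
def plane(m,uv,z):
    c,d=ray(m,uv);return c+d*(z-c[2])/d[2]
def tri(ms,uvs):
    A=np.zeros((3,3));b=np.zeros(3)
    for m,uv in zip(ms,uvs):
        c,d=ray(m,uv);d/=np.linalg.norm(d);P=np.eye(3)-np.outer(d,d);A+=P;b+=P@c
    return np.linalg.solve(A,b)
H={"purple":(140,165),"yellow":(22,35),"blue":(100,125)}
def blob(im,col,guess,r=18):
    hsv=cv2.cvtColor(im,cv2.COLOR_RGB2HSV);lo,hi=H[col]
    m=cv2.inRange(hsv,(lo,110,50),(hi,255,255))
    w=np.zeros_like(m);cv2.circle(w,guess,r,255,-1);m&=w
    c=max(cv2.findContours(m,0,1)[0],key=cv2.contourArea)
    x,y,ww,h=cv2.boundingRect(c);M=cv2.moments(c)
    return (M["m10"]/M["m00"],M["m01"]/M["m00"]),(x,y,ww,h),M["m00"]
E
python3 - <<'E'
from h import *;import pickle
d=pickle.load(open("d0.pkl","rb"));T,S=d["top"],d["side"]
g={"purple":((413,245),(290,260)),"yellow":((384,264),(268,237)),"blue":((349,213),(322,212))}
for c,(a,b) in g.items():
    A=blob(T[0],c,a);B=blob(S[0],c,b);print(c,A,B,"tri",tri([T[1],S[1]],[A[0],B[0]]).round(1),"pl",plane(T[1],A[0],123).round(1))
print("nut",plane(T[1],(379.5,229),124),tri([T[1],S[1]],[(379.5,229),(307,238)]))
print("white",plane(T[1],(378,194.5),115), "holes",plane(T[1],(408,210.5),103),plane(T[1],(351,247.5),103))
E
```

```text
purple ((412.58383233532936, 244.37924151696603), (405, 237, 16, 16), 167.0) ((289.50704225352115, 259.24960876369323), (281, 251, 18, 17), 213.0) tri [ 498.9 -152.8  121.5] pl [ 499.  -152.4  123. ]
yellow ((383.3256212510711, 263.81405312767777), (375, 256, 17, 17), 194.5) ((267.3366174055829, 235.53530377668307), (259, 228, 18, 17), 203.0) tri [459.5 -87.9 125.2] pl [459.7 -88.3 123. ]
blue ((349.4191508581752, 212.45167118337847), (341, 205, 17, 16), 184.5) ((321.6222222222222, 210.7111111111111), (315, 204, 15, 14), 150.0) tri [570.3 -20.  124. ] pl [570.2 -20.1 123. ]
nut [533.32763879 -82.95904915 124.        ] [534.21864308 -85.6821507  109.92599095]
white [608.17663831 -84.3741744  115.        ] holes [ 572.59610786 -151.31385257  103.        ] [495.05240497 -23.30079555 103.        ]
```

Call:
servo_tool([
  [0.02,-0.015,0],
  [0.039,-0.03,0],
  [0.039,-0.03,0],
  [0.039,-0.03,0],
  [0.039,-0.03,0],
  [0.039,-0.03,0],
  [0.039,-0.03,0],
  [0.039,-0.03,0],
  [0.039,-0.03,0],
  [0.039,-0.03,0.02],
  [0.019,-0.018,0.02],
  [0,0,0],
], claw=[1,1,1,1,1,1,1,1,1,1,1,1], twist=[0,0,0,0,0,0,0,0,0,0,0,0])

```text
t: 1.6
ee_pos: [498.9, -149.8, 189.6]
tool_rot: [-3.065, -0.677, 0.004]
wrist_force: [-0.9, -0.2, 0.3]
width: -0.2
gripper_force: 0.0
```

Call:
servo_tool([
  [-0.001,0.0025,0.02],
  [0,0,0.01],
  [0,0,0],
], claw=[1,1,1], twist=[0,0,0])

```text
t: 1.98
ee_pos: [498.8, -155.6, 161.0]
tool_rot: [-3.069, -0.67, 0.002]
wrist_force: [-0.4, 0.3, -0.4]
width: -0.1
gripper_force: 0.0
```

Run:
```python
from cell import sense,cams
import cv2
s=sense();print(s["ee_pos"],s["wrist_force"])
for n in("wrist","side"): cv2.imwrite(f"pics/{n}1.png",cams.snapshot(n)[:,:,::-1])
```

```text
[ 498.78976209 -155.64881299  160.95071202] [-0.37474525  0.25772993 -0.44717714]
```

View pics/wrist1.png

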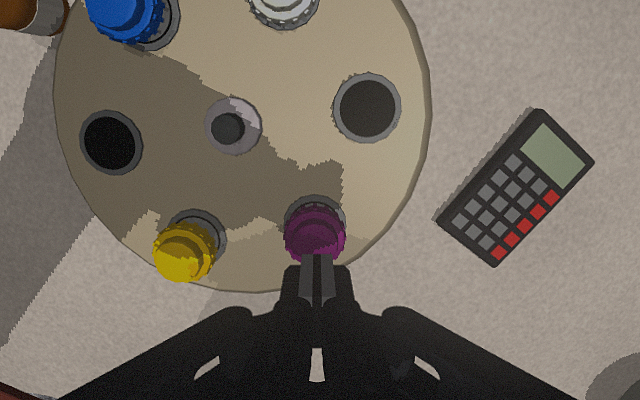

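View pics/side1.png

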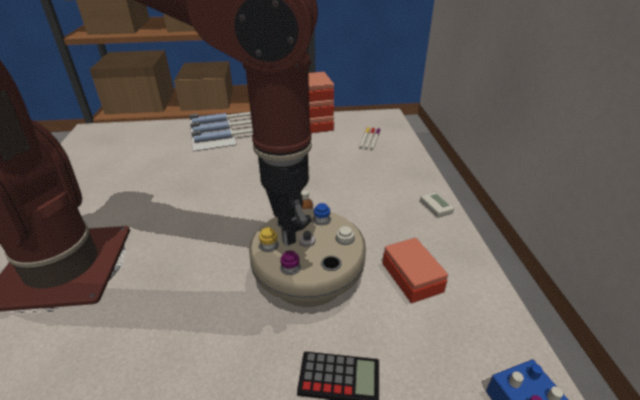

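The wrist view shows the shut fingertips at (317,260), lined up with the purple cap at (315,235). The side view shows the tool above the purple cap, with nothing disturbed. I descend to just above the seat height.

Call:
servo_tool([
  [0.001,-0.002,0.01],
  [0,0,0.01],
  [0,0,0.003],
  [0,0,0.003],
  [0,0,0.003],
  [0,0,0.003],
  [0,0,0.002],
  [0,0,0.002],
  [0,0,0.002],
  [0,0,0],
  [0,0,0],
], claw=[1,1,1,1,1,1,1,1,1,1,1], twist=[0,0,0,0,0,0,0,0,0,0,0])

```text
t: 3.45
ee_pos: [499.6, -152.9, 123.4]
tool_rot: [3.069, 0.671, 0.0]
wrist_force: [0.1, 0.2, 2.4]
width: 0.1
gripper_force: 1.2
```

Call:
servo_tool([
  [0,0,0.001],
  [0,0,0.001],
  [0,0,0.001],
  [0,0,0],
], claw=[1,1,1,1], twist=[0,0,0,0])

```text
t: 3.95
ee_pos: [499.6, -152.9, 120.5]
tool_rot: [3.069, 0.671, 0.0]
wrist_force: [-0.5, -0.3, 6.2]
width: 0.3
gripper_force: 2.6
```

Call:
servo_tool([
  [0,0,0.001],
  [0,0,0],
  [0,0,0],
], claw=[1,1,1], twist=[0,0,0])

```text
t: 4.32
ee_pos: [499.6, -152.9, 119.7]
tool_rot: [3.069, 0.671, 0.0]
wrist_force: [-1.5, -0.2, 6.5]
width: 0.3
gripper_force: 3.4
```

Purple is on its stop: 6.5 N is well above the 3 N friction. I lift and go to yellow.

Call:
servo_tool([
  [0,0,-0.01],
  [0,0,-0.015],
  [0,0,-0.015],
  [-0.003,-0.025,0],
  [-0.003,-0.025,0],
  [-0.003,-0.026,0],
  [0,0,0],
  [0,0,0],
], claw=[1,1,1,1,1,1,1,1], twist=[0,0,0,0,0,0,0,0])

```text
t: 5.32
ee_pos: [459.8, -87.8, 159.7]
tool_rot: [3.068, 0.671, 0.001]
wrist_force: [0.0, -0.0, 0.7]
width: 0.2
gripper_force: 0.0
```

Run:
```python
from cell import sense,cams
import cv2
print(sense()["ee_pos"])
im=cams.snapshot("side")
cv2.imwrite("pics/side2.png",cv2.resize(im[180:290,220:390,::-1],None,fx=4,fy=4))
```

```text
[459.77730095 -87.81696101 159.74941691]
```

View pics/side2.png

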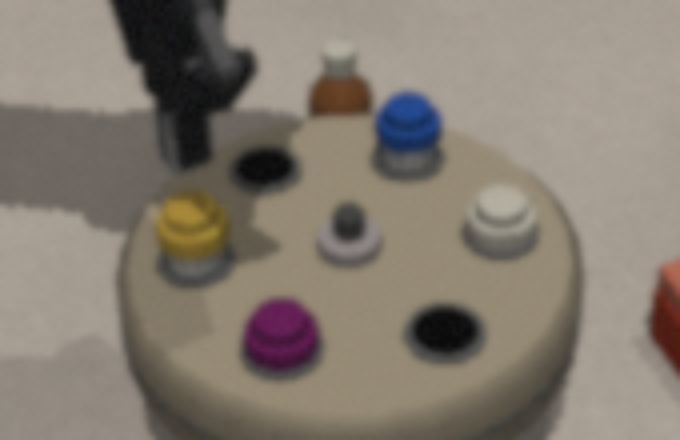

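The crop shows the purple cap (280,335) down on its ring, like the white one. Yellow (193,225) and blue (408,120) are still proud with grey tube showing, and the fingers are above yellow. Next I push yellow.

Call:
servo_tool([
  [0,0,0.01],
  [0,0,0.008],
  [0,0,0.003],
  [0,0,0.003],
  [0,0,0.003],
  [0,0,0.003],
  [0,0,0.002],
  [0,0,0.002],
  [0,0,0.002],
  [0,0,0.001],
  [0,0,0.001],
  [0,0,0.001],
  [0,0,0],
  [0,0,0],
], claw=[1,1,1,1,1,1,1,1,1,1,1,1,1,1], twist=[0,0,0,0,0,0,0,0,0,0,0,0,0,0])

```text
t: 7.12
ee_pos: [459.6, -87.6, 120.5]
tool_rot: [3.069, 0.671, 0.0]
wrist_force: [-2.6, 0.2, 5.3]
width: 0.1
gripper_force: 2.6
```

Call:
servo_tool([
  [0,0,0.001],
  [0,0,0],
  [0,0,0],
], claw=[1,1,1], twist=[0,0,0])

```text
t: 7.5
ee_pos: [459.6, -87.6, 119.6]
tool_rot: [3.069, 0.671, 0.0]
wrist_force: [-3.1, -0.1, 7.1]
width: 0.3
gripper_force: 3.4
```

Yellow is home at 7 N. I lift and go to blue.

Call:
servo_tool([
  [0,0,-0.01],
  [0,0,-0.015],
  [0,0,-0.015],
  [0.02,-0.003,0],
  [0.03,-0.003,0],
  [0.03,-0.003,0],
  [0.03,-0.003,0],
  [0.019,-0.003,0],
  [0,0,0],
  [0,0,0],
], claw=[1,1,1,1,1,1,1,1,1,1], twist=[0,0,0,0,0,0,0,0,0,0])

```text
t: 8.75
ee_pos: [569.9, -20.7, 159.4]
tool_rot: [3.069, 0.671, -0.001]
wrist_force: [-0.6, 0.1, -0.5]
width: 0.1
gripper_force: 0.0
```

Run:
```python
from cell import sense,cams
import cv2
print(sense()["ee_pos"])
im=cams.snapshot("side")
cv2.imwrite("pics/side3.png",cv2.resize(im[180:290,220:390,::-1],None,fx=4,fy=4))
```

```text
[569.85212894 -20.74931776 159.36240863]
```

View pics/side3.png

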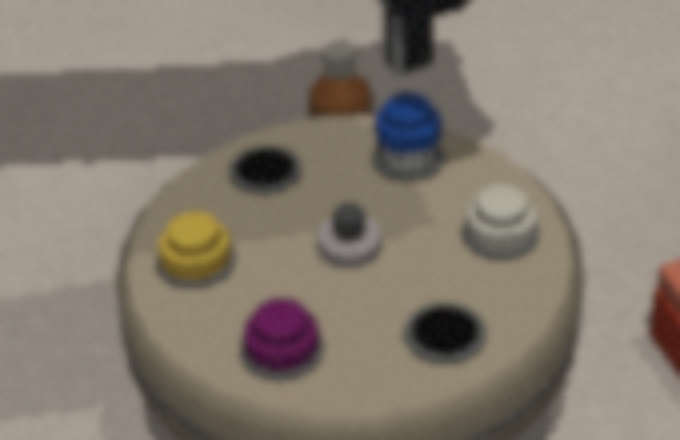

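The yellow (195,245) and purple (280,335) caps are seated. Blue (408,120) is still proud, with the fingertips straight above it at (408,65).

Call:
servo_tool([
  [0,0,0.01],
  [0,0,0.008],
  [0,0,0.003],
  [0,0,0.003],
  [0,0,0.003],
  [0,0,0.003],
  [0,0,0.002],
  [0,0,0.002],
  [0,0,0.002],
  [0,0,0.001],
  [0,0,0.001],
  [0,0,0.001],
  [0,0,0],
  [0,0,0],
], claw=[1,1,1,1,1,1,1,1,1,1,1,1,1,1], twist=[0,0,0,0,0,0,0,0,0,0,0,0,0,0])

```text
t: 10.55
ee_pos: [570.6, -20.1, 120.5]
tool_rot: [3.069, 0.671, 0.0]
wrist_force: [-4.5, -0.9, 4.6]
width: -0.1
gripper_force: 2.6
```

Call:
servo_tool([
  [0,0,0.001],
  [0,0,0],
  [0,0,0],
], claw=[1,1,1], twist=[0,0,0])

```text
t: 10.92
ee_pos: [570.6, -20.1, 119.7]
tool_rot: [3.069, 0.671, 0.0]
wrist_force: [-4.8, -0.3, 6.0]
width: -0.2
gripper_force: 3.4
```

Same signature as the other two (119.7 mm, 6 N). I lift clear and check.

Call:
servo_tool([
  [0,0,-0.01],
  [0,0,-0.02],
  [0,0,-0.03],
  [0,0,-0.03],
  [0,0,-0.01],
  [0,0,0],
  [0,0,0],
], claw=[1,1,1,1,1,1,1], twist=[0,0,0,0,0,0,0])

```text
t: 11.8
ee_pos: [569.9, -20.1, 218.0]
tool_rot: [-3.068, -0.671, 0.003]
wrist_force: [-0.4, 0.0, 0.2]
width: -0.0
gripper_force: 0.0
```

Run:
```python
from cell import sense,cams
import cv2
print(sense()["ee_pos"])
im=cams.snapshot("side")
cv2.imwrite("pics/side4.png",cv2.resize(im[180:290,220:390,::-1],None,fx=4,fy=4))
```

```text
[569.92096987 -20.10904921 217.97143955]
```

View pics/side4.png

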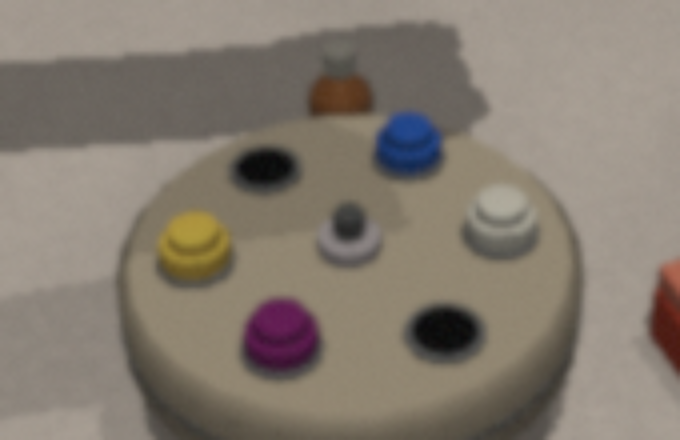

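All four caps sit on their rings, with blue now at (408,145), and the bottle is unmoved.

```bash
python3 -c "
from cell import ctrl
print(ctrl.sign_off())"
```

```text
the job is handed in; nothing more can be done
None
```

I pushed the purple, yellow and blue caps home in that order, reading 6–7 N at the wrist on each; the final side view shows all four caps seated and the bottle in place, and I handed the job in at about 12 s (the sign-off returned no verdict).

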